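Open the gauge drawer and close up the setting block

ROBOT

A 6-joint arm with a two-finger parallel gripper is mounted at the origin on the work surface. World frame = base frame: x ahead of the robot, y to its left, z up, the work surface at z = 0. Lengths are in mm, angles in degrees, forces in N, time in s.
With the tool pointing down it reaches from about 275 to 725 mm from the base axis. Payload 15.9 kg.
Tool frame: the origin (TCP) lies midway between the tips of the shut fingers; the grasp point (between the pads) lies r.hold_point_z behind it (r.hold_point_z is the distance from the TCP to the grasp point, in mm); z points along the fingers, y is the line along which they close (so a half turn about z gives the same grasp; the last joint's range is limited). The gripper opens to 85 mm and grips with 20 to 120 N. Pads are 22 mm wide; open, the fingers measure 114 mm over their backs; the gripper's body (76 mm by 85 mm) begins 54 mm behind the grasp point. The pads swing forward as they close: fully open they stand 13 mm farther back than shut.
Start: joints at [65.661, 12.198, -1.971, 75.831, 0, 90], TCP at [206.062, 455.548, 231.306] pointing down, gripper open.
Joint ranges: [-170.91, 170.91], [-42.67, 98.43], [-65.05, 77.54], [-120.47, 116.71], [-90, 82.35], [-180, 180]. Speed limits (degrees/s): [108.29, 108.29, 136.94, 147.25, 180, 180].

INTERFACE

Orientations are given as a 3x3 rotation matrix whose columns are the frame's x, y, z axes.
In Python, from rig import r gives the robot as it stands.
- The arm moves only by the tool servo_tool, never from a script. Its argument "plan" is a list of rows, each an object of numbers: "fingers": the finger opening in mm, from 0 to 85.4; "tx", "ty", "tz": the shift along the tool's x, y, z in mm; "wx", "wy", "wz": the turn, a rotation vector about the tool's x, y, z in degrees. A call has 1 to 20 rows; each row is the pose to reach, as a shift and turn from the pose commanded when the call began, along the tool's axes at that moment; what a row does not reach only later rows make up. A row lasts 1/10 s, in which the tool goes at most 50 mm and 8.59 degrees, less where a joint would pass 70% of its speed; a pose out of reach is approached as far as the arm can. A call with a gripper value outside its range is refused whole. The fingers move at their own pace and stop on an object; "force" is the grip in N (left out, the last holds). Time passes only in rows, so rows that repeat a pose let the fingers close. It gives the time, the measured TCP pose, the force, the opening and the grip force at its end, in the units of the state.
- r.get_obs(): the state, without advancing time (a new reading comes with each control period).
- r.capture(name): name is "side" or "top"; returns the picture (384x512x3 uint8, red, green, blue); there is no depth.
- r.camera_model(name): a dict with "fx", "fy", "cx", "cy" (pixels), "extrinsics" (4x4, takes a point from camera to world coordinates). Camera axes: x right, y down, z forward; pixel columns grow to the right and rows downward; lengths in mm; the calibration is good to about 2 mm. A picture is of the moment at which its call begins. camera_model takes no time and is no camera call.
- r.sign_off(): hands the job in; it is judged then, once.
Trained networks look in the newest picture that a camera, given by its name, has taken for a name from the list of things; names that differ only in an ending like _2 or _b are one class to them, and where a whole thing is asked for, a point or a joint stands for the part that bears it (a point fixed in the world has none). Each returns a list of dicts, best first, with "conf" (0 to 1); they miss things now and then, are a little off and sometimes report something else, mostly with a low value. They report only what shows in the picture. A call takes as long as a camera call.
- r.search_frame(target, camera): "pixel" ([column, row] in pixels, amid what is visible of it).
- r.masks_of(target, camera): "pixels" (384x512 bool, what is visible of it) and "pixel" ([column, row] in pixels, amid what is visible of it).
The state is a dict: "clock": time; "joint_pos": joint angles; "dq": joint speeds; "effort": joint torques, N m; "ee_pos": TCP position; "ee_rot": TCP orientation; "ft_force": force on the tool from outside, world axes, zero at the start; "wrist_torque": the same for the moment, N m; "width": finger opening in mm; "grasp_force": force on a finger pad.
Only numpy, scipy, OpenCV 4.12 (cv2) and the standard library are available. Lean on these libraries where they do the work, as an engineer would, in place of code of your own. Each camera call takes 0.05 s, during which the arm holds its last target. There are 200 camera calls.

TASK

Pull the gauge cabinet's orange-handled drawer out to its stop; then slide the loose aluminium setting block, without lifting it, sideways against the fixed black datum block beside it until their faces meet flush with no gap, ready for setting the gauge. Leave the drawer fully out. Do not touch the brass weight in the drawer and do not disturb the dial gauge or the pink calculator on the bench.

Things in the scene. Friction and masses are not known exactly. Their poses are not given: they have to be found in the camera images.
- cabinet_front (a point): Low beige steel cabinet fixed on the black bench, 255 (x, without the drawer front) x 340 (y) x 85 high, with one drawer that fills its front. This point: middle of the top's front edge, 85 above the bench, level with the back of the closed drawer's front panel; its x axis points from the front to the back, so the drawer opens towards its -x. It stands at a different place and yaw each time.
- gauge_drawer (a joint): How far the drawer is pulled out, in m: 0 shut, 0.16 at its stop; it may start slightly ajar. It slides stiffly (a few newtons) and stays where it is left. Its pale green front panel is 334 wide, 15 thick, with its top edge 80 above the bench. Inside it is a flat tray, 223 (x) x 300 (y), floor 20 above the bench, side walls' top 62 above the bench.
- drawer_handle (a point): Middle of the orange bar handle on the drawer front: a level round bar 11 thick and 120 long along the cabinet's y, its centre line 42 in front of the drawer's front face and 60 above the bench (20 below the panel's top edge), on two 9 mm stubs 57 either side of the middle. Open from above: a finger fits between bar and panel. The axes are the drawer's (and the cabinet's).
- datum (a point): Centre of the top of the fixed black datum block in the middle of the drawer: 70 (x) x 44 (y) x 36 high, top 56 above the bench, two bright screw heads on it. It moves with the drawer; it lies 90 behind the front panel's outer face (132 behind the handle bar) and is under the cabinet's top until the drawer is pulled. Axes: those of the drawer; its two flat faces look to +y and -y.
- setting_block: Loose bright aluminium block lying in the drawer, 45 (x) x 40 (y) x 30 high, 0.15 kg. Origin: centre of its underside (20 above the bench). It starts on the left (+y) or the right (-y) of the datum block, slightly turned, with a gap of some 15 to 35 to it. When flush, its origin is 42 from the datum's centre along the drawer's y.
- brass_weight: Loose round brass weight, 38 across and 30 high, in the drawer on the other side of the datum block from the setting block. Origin: centre of its underside. Not to be touched.
- dial_gauge: Dial gauge standing on a round aluminium base, 84 across and 123 high in all, loose on the bench in front of and to the left (+y) of the cabinet, beside where the drawer comes out. Origin: centre of its underside. Leave alone.
- calculator: Pink pocket calculator, 120 x 75 x 13, loose on the bench in front of and to the right (-y) of the cabinet, beside where the drawer comes out. Origin: centre of its underside. Leave alone.

How it is judged (in metres and radians):
On the way, in this order (a step that is already met when the one before it is completed fails the run):
1. the drawer is out at its stop (value of joint gauge_drawer above 0.155 m), for 0.2 s.
2. the setting block is flush against the datum block (value of joint gauge_drawer above 0.155 m and y of setting_block in the frame of datum between -0.0445 and 0.0445 m and x of setting_block in the frame of datum between -0.022 and 0.022 m and angle between the x axis of setting_block and the x axis of datum, either way round below 0.06 rad and angle between setting_block's own z axis and vertical below 0.08 rad), for 0.2 s.
At the end, for the whole second after the job is handed in: The drawer is within 5 mm of its stop, and the setting block lies flat and at rest against a side face of the datum block: gap at most 2.5 mm, turned by at most 0.06 rad, its middle within 22 mm of the datum's middle along the drawer (all of step 2 and linear speed of setting_block below 0.01 m/s); the robot touches nothing.
It fails at once if the setting block is lifted more than 12 mm off the drawer floor (height (world z) of setting_block above 0.032 m).
It fails at once if the robot touches the brass weight (contact force between any of the arm, the fingers and brass_weight above 1 N).
It fails at once if the dial gauge is moved by more than 15 mm (distance of dial_gauge from where it was at the start of the episode above 0.015 m).
It fails at once if the dial gauge is tipped (angle between dial_gauge's own z axis and vertical above 0.3 rad).
It fails at once if the calculator is moved by more than 15 mm (distance of calculator from where it was at the start of the episode above 0.015 m).
It also fails if it takes over 42 s, if anything falls off the work surface, if the arm or the gripper's body presses on something with over 40 N, if the wrist force passes 120 N, or if a joint passes its speed limit or range.

## Working session

There is one attempt and no reset: what is moved stays moved. The work goes in short steps, Python scripts to look and compute and a tool call to move; the robot and the scene stay as the last step left them, time stands still between calls to the robot, and variables do not carry over. Pictures are saved under pics/ and viewed, at most 10 in all, crops included, and the job is handed in when it is done.

Besides the shell and the picture viewer there is one more tool, called after "Request:" in YAML: its name, and indented under it one key for each argument. servo_tool: Moves the arm, as the interface text tells. Its arguments: {"type":"object","properties":{"plan":{"type":"array"},"force":{"type":"number"}},"required":["plan"]}

```bash
mkdir -p pics; ls
cat > h.py <<'E'
import numpy as np, cv2
from rig import r
def save(n,f): 
    im=r.capture(n); cv2.imwrite('pics/'+f,im[:,:,::-1]); return im
def ray(cam,px):
    m=r.camera_model(cam); T=np.array(m["extrinsics"])
    d=T[:3,:3]@np.array([(px[0]-m["cx"])/m["fx"],(px[1]-m["cy"])/m["fy"],1]); return T[:3,3],d/np.linalg.norm(d)
def at(cam,px,z):
    o,d=ray(cam,px); return o+d*(z-o[2])/d[2]
def tri(p,q,a="top",b="side"):
    o,d=ray(a,p); u,e=ray(b,q); s=np.linalg.lstsq(np.c_[d,-e],u-o,rcond=None)[0]
    x,y=o+d*s[0],u+e*s[1]; return (x+y)/2,np.linalg.norm(x-y)
def proj(cam,P):
    m=r.camera_model(cam); T=np.array(m["extrinsics"]); c=T[:3,:3].T@(np.array(P)-T[:3,3]); return [m["fx"]*c[0]/c[2]+m["cx"],m["fy"]*c[1]/c[2]+m["cy"]]
E
python3 - <<'E'
from h import *
np.set_printoptions(precision=1,suppress=True)
a=save("top","t1.png");b=save("side","s1.png")
cv2.imwrite('pics/b1.png',cv2.resize(np.vstack([a,b])[:,:,::-1],(400,600)))
for c in("top","side"):
    print(c,np.array(r.camera_model(c)["extrinsics"])[:3,3])
    for t in("drawer_handle","gauge_drawer","cabinet_front","dial_gauge","calculator","setting_block","brass_weight","datum"):
        print(t,[(x["conf"],x["pixel"]) for x in r.search_frame(t,c)[:2]])
o=r.get_obs();print(o["clock"],o["ee_rot"],r.hold_point_z)
E
```

```text
pics
top [ 555.4   -5.4 1072.4]
drawer_handle [(0.96, [273.9, 170.1])]
gauge_drawer [(0.62, [270.7, 171.5])]
cabinet_front [(0.72, [285.2, 107.9])]
dial_gauge [(0.62, [137.4, 199.4])]
calculator [(0.74, [388.1, 221.1])]
setting_block []
brass_weight []
datum [(0.56, [271.8, 169.2])]
side [426.1 592.6 565.3]
drawer_handle [(0.85, [237.8, 207.4])]
gauge_drawer [(0.79, [240.9, 202.5])]
cabinet_front [(0.74, [208.4, 329.5]), (0.57, [195.0, 186.8])]
dial_gauge [(0.93, [207.4, 327.7])]
calculator [(0.97, [318.1, 163.3])]
setting_block []
brass_weight [(0.5, [317.4, 165.3])]
datum [(0.69, [240.7, 202.5])]
0.9 [[-0.9  0.4  0. ]
 [ 0.4  0.9  0. ]
 [-0.   0.  -1. ]] 18.700000000000003
```

View pics/t1.png

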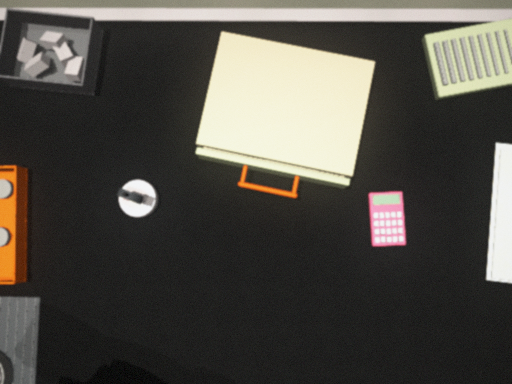

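View pics/s1.png

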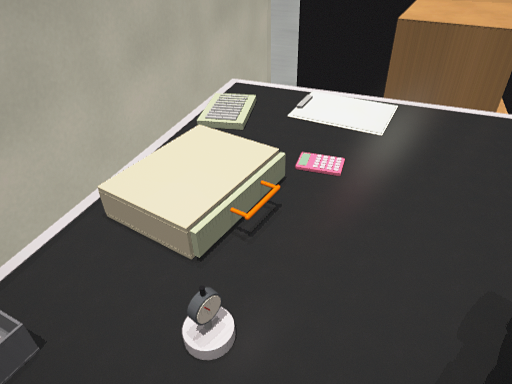

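The top view shows the cabinet at (200–375, 33–185), with the orange bar running from (240,185) to (296,195). The side view shows the bar from (247,216) to (279,187). The gauge and calculator stand clear of the drawer on either side.

Run:
```python
from h import *
np.set_printoptions(precision=1,suppress=True)
def org(im):
    hsv=cv2.cvtColor(im,cv2.COLOR_RGB2HSV); return cv2.inRange(hsv,(5,170,110),(20,255,255))
ends={}
for c,roi in(("top",(225,150,310,205)),("side",(225,170,290,225))):
    m=org(r.capture(c)); x0,y0,x1,y1=roi; q=np.zeros_like(m); q[y0:y1,x0:x1]=m[y0:y1,x0:x1]
    pts=np.argwhere(q>0)[:,::-1].astype(np.float32)
    # bar: fit line by RANSAC
    rng=np.random.default_rng(0);best=None
    for _ in range(500):
        a,b=pts[rng.choice(len(pts),2,False)]; d=b-a; L=np.linalg.norm(d)
        if L<15: continue
        n=np.array([-d[1],d[0]])/L; inl=abs((pts-a)@n)<2.2
        if best is None or inl.sum()>best.sum(): best=inl
    P=pts[best]; mu=P.mean(0); u=np.linalg.svd(P-mu)[2][0]
    if u[0]<0:u=-u
    s=(P-mu)@u; ends[c]=(mu+u*s.min(),mu+u*s.max()); print(c,len(P),ends[c])
# top left end = +y ; side left end = +y
A,ea=tri(ends["top"][0],ends["side"][0]);B,eb=tri(ends["top"][1],ends["side"][1])
print(A,ea,B,eb,np.linalg.norm(A-B),(A+B)/2)
A=at("top",ends["top"][0],60);B=at("top",ends["top"][1],60);d=A-B
H=(A+B)/2;print("top@60",A,B,np.linalg.norm(d),H,"yaw",np.degrees(np.arctan2(-d[0],d[1])))
for c in ("side",):
  print([at(c,e,60) for e in ends[c]])
# cabinet top
for m in r.masks_of("cabinet_front","top")[:1]:
    cn=max(cv2.findContours(m["pixels"].astype(np.uint8),0,1)[0],key=cv2.contourArea)
    box=cv2.boxPoints(cv2.minAreaRect(cn)); print("cab",[at("top",p,85) for p in box])
print("gauge",at("top",(138,199),20),at("side",(208,335),20),"calc",at("top",(388,220),13))
o=r.get_obs();print(o["clock"],o["ee_pos"],o["ee_rot"])
```

```text
top 279 (array([237.3, 181.7], dtype=float32), array([296.9, 196.4], dtype=float32))
side 234 (array([245.5, 218.5], dtype=float32), array([279., 185.], dtype=float32))
[679.7  60.9  60.6] 0.802507166639306 [651.5 -67.4  63.7] 4.011667143319508 131.46333277496018 [665.6  -3.2  62.1]
top@60 [680.2  61.1  60. ] [649.9 -68.2  60. ] 132.80486802760453 [665.1  -3.5  60. ] yaw -13.194602499535694
[array([679.7,  60.2,  60. ]), array([655.1, -71.9,  60. ])]
cab [array([687.5, 163.4,  85. ]), array([1011.4,  106.9,   85. ]), array([ 941.4, -232.2,   85. ]), array([ 624.1, -167.3,   85. ])]
gauge [642.9 287.7  20. ] [642.7 298.5  20. ] calc [ 604.  -274.8   13. ]
1.05 [206.  455.5 231.3] [[-0.9  0.4 -0. ]
 [ 0.4  0.9 -0. ]
 [-0.  -0.  -1. ]]
```

```bash
cat >> h.py <<'E'
from scipy.spatial.transform import Rotation as Ro
def rel(p,yaw):
    "shift/turn to world TCP p, tool down with tool y at world angle yaw (deg)"
    o=r.get_obs(); R=np.array(o["ee_rot"]); t=np.radians(yaw); y=np.array([np.cos(t),np.sin(t),0]); z=np.array([0,0,-1.])
    G=np.c_[np.cross(y,z),y,z]; return R.T@(np.array(p)-o["ee_pos"]), Ro.from_matrix(R.T@G).as_rotvec(degrees=True)
E
python3 - <<'E'
from h import *
np.set_printoptions(precision=1,suppress=True)
im=r.capture("top")
hsv=cv2.cvtColor(im,cv2.COLOR_RGB2HSV); m=((im.min(2)>90)).astype(np.uint8); m[:25]=0
n,l,s,c=cv2.connectedComponentsWithStats(m); i=l[100,280]
cn=max(cv2.findContours((l==i).astype(np.uint8),0,1)[0],key=cv2.contourArea)
q=cv2.minAreaRect(cn);print(q)
def edge(p,v,z):  # fit lines along edges
    pass
b=cv2.boxPoints(q)
for k in range(4):
    a=at("top",b[k],85)-at("top",b[(k+1)%4],85); print(np.linalg.norm(a),np.degrees(np.arctan2(a[1],a[0]))%90-90)
print(rel((665,-3.5,120),-10.8))
E
```

```text
((284.0769348144531, 107.6153793334961), (161.20742797851562, 128.2599334716797), 11.309932708740234)
282.78210856498265 -9.635239343122805
349.63816204710014 -11.41316849125991
278.55520504140964 -11.313512318021878
341.3736535042638 -10.726491280974983
(array([-607.3, -229.1,  111.3]), array([ 0. , -0. , 76.5]))
```

Request:
servo_tool:
  plan:
    - {"tx": -607, "ty": -229, "tz": 80, "wz": 76.5, "fingers": 32}
    - {"tx": -607, "ty": -229, "tz": 80, "wz": 76.5, "fingers": 32}
    - {"tx": -607, "ty": -229, "tz": 80, "wz": 76.5, "fingers": 32}
    - {"tx": -607, "ty": -229, "tz": 80, "wz": 76.5, "fingers": 32}
    - {"tx": -607, "ty": -229, "tz": 80, "wz": 76.5, "fingers": 32}
    - {"tx": -607, "ty": -229, "tz": 80, "wz": 76.5, "fingers": 32}
    - {"tx": -607, "ty": -229, "tz": 80, "wz": 76.5, "fingers": 32}
    - {"tx": -607, "ty": -229, "tz": 80, "wz": 76.5, "fingers": 32}
    - {"tx": -607, "ty": -229, "tz": 80, "wz": 76.5, "fingers": 32}
    - {"tx": -607, "ty": -229, "tz": 80, "wz": 76.5, "fingers": 32}
    - {"tx": -607, "ty": -229, "tz": 80, "wz": 76.5, "fingers": 32}
    - {"tx": -607, "ty": -229, "tz": 80, "wz": 76.5, "fingers": 32}
    - {"tx": -607, "ty": -229, "tz": 80, "wz": 76.5, "fingers": 32}
    - {"tx": -607, "ty": -229, "tz": 80, "wz": 76.5, "fingers": 32}
    - {"tx": -607, "ty": -229, "tz": 80, "wz": 76.5, "fingers": 32}
    - {"tx": -607, "ty": -229, "tz": 111, "wz": 76.5, "fingers": 32}
    - {"tx": -607, "ty": -229, "tz": 111, "wz": 76.5, "fingers": 32}
    - {"tx": -607, "ty": -229, "tz": 111, "wz": 76.5, "fingers": 32}

```text
validation failed for argument at $.pl...
```

Request:
servo_tool:
  plan:
    - {"fingers": 32, "tx": -50, "ty": -20, "tz": 0, "wx": 0, "wy": 0, "wz": 6}

```text
clock: 1.2
ee_pos: [238.8, 421.7, 230.9]
ee_rot: [[-0.866, 0.501, -0.001], [0.501, 0.866, 0.001], [0.001, 0.0, -1.0]]
ft_force: [2.0, -0.7, -0.2]
width: 73.3
grasp_force: 0.0
```

Request:
servo_tool:
  plan:
    - {"fingers": 32, "tx": -576, "ty": -150, "tz": 80, "wx": 0, "wy": 0, "wz": 70.5}
    - {"fingers": 32, "tx": -576, "ty": -150, "tz": 80, "wx": 0, "wy": 0, "wz": 70.5}
    - {"fingers": 32, "tx": -576, "ty": -150, "tz": 80, "wx": 0, "wy": 0, "wz": 70.5}
    - {"fingers": 32, "tx": -576, "ty": -150, "tz": 80, "wx": 0, "wy": 0, "wz": 70.5}
    - {"fingers": 32, "tx": -576, "ty": -150, "tz": 80, "wx": 0, "wy": 0, "wz": 70.5}
    - {"fingers": 32, "tx": -576, "ty": -150, "tz": 80, "wx": 0, "wy": 0, "wz": 70.5}
    - {"fingers": 32, "tx": -576, "ty": -150, "tz": 80, "wx": 0, "wy": 0, "wz": 70.5}
    - {"fingers": 32, "tx": -576, "ty": -150, "tz": 80, "wx": 0, "wy": 0, "wz": 70.5}
    - {"fingers": 32, "tx": -576, "ty": -150, "tz": 80, "wx": 0, "wy": 0, "wz": 70.5}
    - {"fingers": 32, "tx": -576, "ty": -150, "tz": 80, "wx": 0, "wy": 0, "wz": 70.5}
    - {"fingers": 32, "tx": -576, "ty": -150, "tz": 80, "wx": 0, "wy": 0, "wz": 70.5}
    - {"fingers": 32, "tx": -576, "ty": -150, "tz": 80, "wx": 0, "wy": 0, "wz": 70.5}
    - {"fingers": 32, "tx": -576, "ty": -150, "tz": 80, "wx": 0, "wy": 0, "wz": 70.5}
    - {"fingers": 32, "tx": -576, "ty": -150, "tz": 80, "wx": 0, "wy": 0, "wz": 70.5}
    - {"fingers": 32, "tx": -576, "ty": -150, "tz": 80, "wx": 0, "wy": 0, "wz": 70.5}
    - {"fingers": 32, "tx": -576, "ty": -150, "tz": 80, "wx": 0, "wy": 0, "wz": 70.5}

```text
clock: 2.8
ee_pos: [661.6, 0.2, 152.1]
ee_rot: [[0.187, 0.982, 0.001], [0.982, -0.187, 0.0], [0.0, 0.001, -1.0]]
ft_force: [0.6, -0.0, 0.9]
width: 32.3
grasp_force: 0.0
```

Run:
```python
from h import *
np.set_printoptions(precision=1,suppress=True)
save("side","s2.png"); print(rel((665,-3.5,43),-10.8)); o=r.get_obs();print(o["ee_pos"],o["width"],o["clock"])
```

```text
(array([ -3. ,   3.8, 109.1]), array([ 0., -0.,  0.]))
[661.7   0.1 152.1] 31.955766558329437 2.85
```

View pics/s2.png

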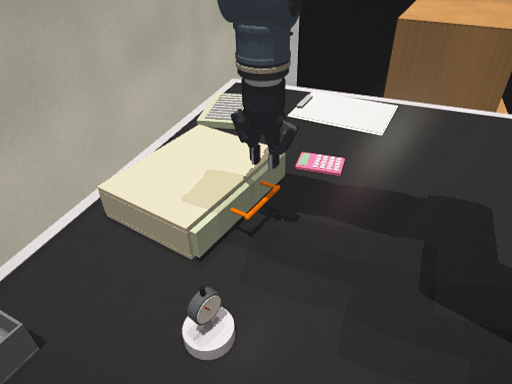

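The two fingers (255,160) and (275,163) hang above the bar; descend.

Request:
servo_tool:
  plan:
    - {"fingers": 32, "tx": -3, "ty": 4.5, "tz": 40, "wx": 0, "wy": 0, "wz": 0}
    - {"fingers": 32, "tx": -3, "ty": 4.5, "tz": 65, "wx": 0, "wy": 0, "wz": 0}
    - {"fingers": 32, "tx": -3, "ty": 4.5, "tz": 80, "wx": 0, "wy": 0, "wz": 0}
    - {"fingers": 32, "tx": -3, "ty": 4.5, "tz": 95, "wx": 0, "wy": 0, "wz": 0}
    - {"fingers": 32, "tx": -3, "ty": 4.5, "tz": 109, "wx": 0, "wy": 0, "wz": 0}
    - {"fingers": 32, "tx": -3, "ty": 4.5, "tz": 109, "wx": 0, "wy": 0, "wz": 0}

```text
clock: 3.45
ee_pos: [664.6, -4.2, 40.8]
ee_rot: [[0.187, 0.982, -0.002], [0.982, -0.187, -0.0], [-0.0, -0.002, -1.0]]
ft_force: [-0.5, -0.3, -0.1]
width: 32.5
grasp_force: 0.0
```

Request:
servo_tool:
  plan:
    - {"fingers": 5, "tx": 0, "ty": 0, "tz": 0, "wx": 0, "wy": 0, "wz": 0}
    - {"fingers": 5, "tx": 0, "ty": 0, "tz": 0, "wx": 0, "wy": 0, "wz": 0}
    - {"fingers": 5, "tx": 0, "ty": 0, "tz": 0, "wx": 0, "wy": 0, "wz": 0}
    - {"fingers": 5, "tx": 0, "ty": 0, "tz": 0, "wx": 0, "wy": 0, "wz": 0}
    - {"fingers": 5, "tx": 0, "ty": 0, "tz": 0, "wx": 0, "wy": 0, "wz": 0}
  force: 30

```text
clock: 3.95
ee_pos: [666.4, -4.5, 43.3]
ee_rot: [[0.188, 0.982, 0.001], [0.982, -0.188, 0.0], [0.001, 0.001, -1.0]]
ft_force: [-2.0, 1.5, 6.0]
width: 10.1
grasp_force: 29.9
```

Request:
servo_tool:
  plan:
    - {"fingers": 5, "tx": 0, "ty": -6, "tz": 0, "wx": 0, "wy": 0, "wz": 0}
    - {"fingers": 5, "tx": 0, "ty": -18, "tz": 0, "wx": 0, "wy": 0, "wz": 0}
    - {"fingers": 5, "tx": 0, "ty": -30, "tz": 0, "wx": 0, "wy": 0, "wz": 0}
    - {"fingers": 5, "tx": 0, "ty": -42, "tz": 0, "wx": 0, "wy": 0, "wz": 0}
    - {"fingers": 5, "tx": 0, "ty": -54, "tz": 0, "wx": 0, "wy": 0, "wz": 0}
    - {"fingers": 5, "tx": 0, "ty": -66, "tz": 0, "wx": 0, "wy": 0, "wz": 0}
    - {"fingers": 5, "tx": 0, "ty": -78, "tz": 0, "wx": 0, "wy": 0, "wz": 0}
    - {"fingers": 5, "tx": 0, "ty": -90, "tz": 0, "wx": 0, "wy": 0, "wz": 0}
    - {"fingers": 5, "tx": 0, "ty": -102, "tz": 0, "wx": 0, "wy": 0, "wz": 0}
    - {"fingers": 5, "tx": 0, "ty": -114, "tz": 0, "wx": 0, "wy": 0, "wz": 0}
    - {"fingers": 5, "tx": 0, "ty": -125, "tz": 0, "wx": 0, "wy": 0, "wz": 0}
    - {"fingers": 5, "tx": 0, "ty": -134, "tz": 0, "wx": 0, "wy": 0, "wz": 0}
    - {"fingers": 5, "tx": 0, "ty": -140, "tz": 0, "wx": 0, "wy": 0, "wz": 0}

```text
clock: 5.25
ee_pos: [528.9, 22.7, 43.2]
ee_rot: [[0.187, 0.982, 0.003], [0.982, -0.187, 0.002], [0.002, 0.002, -1.0]]
ft_force: [3.1, 8.4, 4.1]
width: 9.5
grasp_force: 29.9
```

Request:
servo_tool:
  plan:
    - {"fingers": 5, "tx": 0, "ty": -3, "tz": 0, "wx": 0, "wy": 0, "wz": 0}
    - {"fingers": 5, "tx": 0, "ty": -6, "tz": 0, "wx": 0, "wy": 0, "wz": 0}
    - {"fingers": 5, "tx": 0, "ty": -9, "tz": 0, "wx": 0, "wy": 0, "wz": 0}
    - {"fingers": 5, "tx": 0, "ty": -12, "tz": 0, "wx": 0, "wy": 0, "wz": 0}
    - {"fingers": 5, "tx": 0, "ty": -15, "tz": 0, "wx": 0, "wy": 0, "wz": 0}
    - {"fingers": 5, "tx": 0, "ty": -17, "tz": 0, "wx": 0, "wy": 0, "wz": 0}
    - {"fingers": 5, "tx": 0, "ty": -17, "tz": 0, "wx": 0, "wy": 0, "wz": 0}

```text
clock: 5.95
ee_pos: [513.9, 25.6, 43.3]
ee_rot: [[0.188, 0.982, 0.005], [0.982, -0.188, 0.002], [0.002, 0.004, -1.0]]
ft_force: [11.3, 6.8, -3.4]
width: 9.4
grasp_force: 29.8
```

Request:
servo_tool:
  plan:
    - {"fingers": 5, "tx": 0, "ty": -2, "tz": 0, "wx": 0, "wy": 0, "wz": 0}
    - {"fingers": 5, "tx": 0, "ty": -4, "tz": 0, "wx": 0, "wy": 0, "wz": 0}
    - {"fingers": 5, "tx": 0, "ty": -4, "tz": 0, "wx": 0, "wy": 0, "wz": 0}

```text
clock: 6.25
ee_pos: [513.7, 25.6, 43.7]
ee_rot: [[0.188, 0.982, 0.011], [0.982, -0.188, -0.0], [0.002, 0.011, -1.0]]
ft_force: [39.4, 0.5, -27.1]
width: 10.1
grasp_force: 29.5
```

Request:
servo_tool:
  plan:
    - {"fingers": 5, "tx": 0, "ty": -2, "tz": 0, "wx": 0, "wy": 0, "wz": 0}
    - {"fingers": 5, "tx": 0, "ty": -3, "tz": 0, "wx": 0, "wy": 0, "wz": 0}
    - {"fingers": 5, "tx": 0, "ty": -3, "tz": 0, "wx": 0, "wy": 0, "wz": 0}

```text
clock: 6.55
ee_pos: [513.6, 25.5, 44.7]
ee_rot: [[0.189, 0.982, 0.016], [0.982, -0.189, -0.002], [0.001, 0.016, -1.0]]
ft_force: [51.9, -5.0, -29.0]
width: 9.7
grasp_force: 30.0
```

Request:
servo_tool:
  plan:
    - {"fingers": 9, "tx": 0, "ty": 3, "tz": 0, "wx": 0, "wy": 0, "wz": 0}
    - {"fingers": 20, "tx": 0, "ty": 6, "tz": 0, "wx": 0, "wy": 0, "wz": 0}
    - {"fingers": 32, "tx": 0, "ty": 6, "tz": 0, "wx": 0, "wy": 0, "wz": 0}
    - {"fingers": 32, "tx": 0, "ty": 6, "tz": 0, "wx": 0, "wy": 0, "wz": 0}
    - {"fingers": 32, "tx": 0, "ty": 6, "tz": -15, "wx": 0, "wy": 0, "wz": 0}
    - {"fingers": 32, "tx": 0, "ty": 6, "tz": -50, "wx": 0, "wy": 0, "wz": 0}
    - {"fingers": 32, "tx": 0, "ty": 0, "tz": -100, "wx": 0, "wy": 0, "wz": 0}
    - {"fingers": 10, "tx": 0, "ty": -50, "tz": -130, "wx": 0, "wy": 0, "wz": 0}
    - {"fingers": 10, "tx": 0, "ty": -100, "tz": -150, "wx": 0, "wy": 0, "wz": 0}
    - {"fingers": 10, "tx": 0, "ty": -140, "tz": -150, "wx": 0, "wy": 0, "wz": 0}
    - {"fingers": 10, "tx": 0, "ty": -140, "tz": -150, "wx": 0, "wy": 0, "wz": 0}
    - {"fingers": 10, "tx": 0, "ty": -140, "tz": -150, "wx": 0, "wy": 0, "wz": 0}

```text
clock: 7.75
ee_pos: [366.7, 52.6, 192.7]
ee_rot: [[0.187, 0.982, 0.001], [0.982, -0.187, 0.0], [0.0, 0.001, -1.0]]
ft_force: [-0.1, 0.1, 0.7]
width: 10.1
grasp_force: 0.0
```

Run:
```python
from h import *
np.set_printoptions(precision=1,suppress=True)
a=save("top","t3.png");b=save("side","s3.png")
cv2.imwrite('pics/t3z.png',cv2.resize(a[120:280,170:390,::-1],None,fx=3.6,fy=3.6,interpolation=cv2.INTER_CUBIC))
for c in("top","side"):
    for t in("drawer_handle","setting_block","brass_weight","datum"):
        for x in r.masks_of(t,c)[:2]:
            m=x["pixels"].astype(np.uint8); q=cv2.minAreaRect(cv2.findNonZero(m)); print(c,t,x["conf"],np.array(x["pixel"]),m.sum(),q)
```

```text
top drawer_handle 0.98 [265.  202.5] 11555 ((262.377197265625, 211.33615112304688), (157.69944763183594, 104.51154327392578), 11.833645820617676)
top setting_block 0.76 [302.  210.8] 403 ((298.82110595703125, 208.59634399414062), (18.77339744567871, 21.934223175048828), 16.699241638183594)
top brass_weight 0.51 [232.6 194.6] 213 ((233.0, 194.5), (15.0, 16.0), 90.0)
top datum 0.73 [264.1 202. ] 11776 ((262.2452392578125, 211.21090698242188), (158.08538818359375, 104.65392303466797), 11.496563911437988)
side drawer_handle 0.96 [265.2 221.6] 10684 ((276.67901611328125, 219.1361846923828), (99.28734588623047, 163.33230590820312), 48.57633590698242)
side setting_block 0.71 [269.3 221.1] 10908 ((276.2569580078125, 219.11880493164062), (100.12171173095703, 162.2611083984375), 48.012786865234375)
side brass_weight 0.67 [255.1 236.4] 355 ((255.0, 233.5), (21.0, 18.0), 90.0)
side datum 0.55 [266.9 222.9] 10846 ((276.2705993652344, 218.98236083984375), (98.59489440917969, 163.99942016601562), 49.398704528808594)
```

View pics/t3z.png

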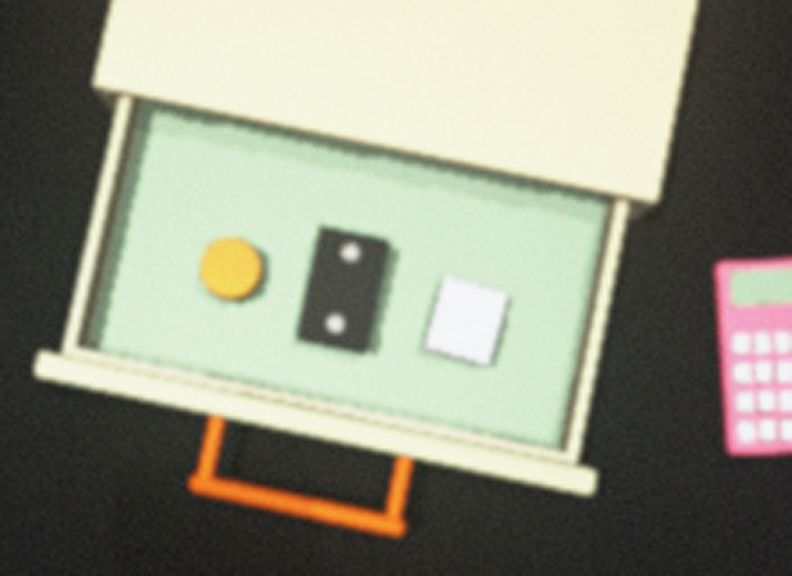

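View pics/s3.png

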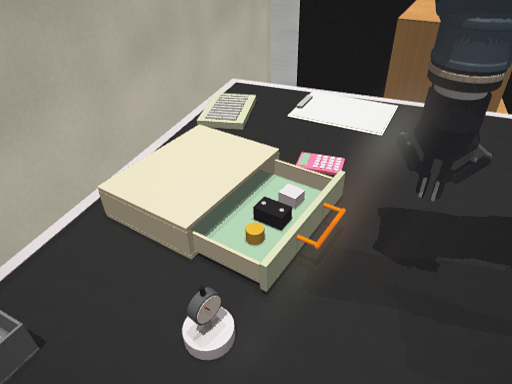

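The drawer is out. In the zoomed top view the block sits on the right of the datum, centred at crop (468,321), which is pixel (300,209). The datum is at pixel (265,200) and the brass weight at (234,194) on the far side. Now I'll measure these exactly.

```bash
cat > m.py <<'E'
from h import *
np.set_printoptions(precision=1,suppress=True)
def comp(m,p):
    n,l=cv2.connectedComponents(m.astype(np.uint8)); i=l[int(p[1]),int(p[0])]; return (l==i)*(i>0)
def quad(im,mask,z,cam="top"):
    cn=max(cv2.findContours(mask.astype(np.uint8),0,1)[0],key=cv2.contourArea)[:,0].astype(float)
    W=np.array([at(cam,p,z)[:2] for p in cn]).astype(np.float32)
    q=cv2.minAreaRect(W); return np.array(q[0]),q[1],q[2]
def look(pb,save_as=None,zb=50,yaw=-10.8):
    im=r.capture("top"); hsv=cv2.cvtColor(im,cv2.COLOR_RGB2HSV)
    b=comp((im.min(2)>200)&(hsv[:,:,1]<35),pb); B=quad(im,b,zb)
    k=np.zeros(im.shape[:2]); k[178:222,245:290]=im[178:222,245:290].max(2)<85
    d=comp(k,(265,200)); D=quad(im,d,56)
    t=np.radians(yaw); X=np.array([np.cos(t),np.sin(t)]); Y=np.array([-np.sin(t),np.cos(t)])
    v=B[0]-D[0]; print("block",B,"datum",D,"rel xy",v@X,v@Y); return im,B,D
E
python3 - <<'E'
from m import *
im,B,D=look((300,209))
H=np.array([513.6,25.5]); t=np.radians(-10.8); print("datum from handle",H+132*np.array([np.cos(t),np.sin(t)]))
# two-view height of block
a=r.capture("side"); hsv=cv2.cvtColor(a,cv2.COLOR_RGB2HSV)
print("block top pred side",proj("side",(*B[0],50)),"datum",proj("side",(*D[0],56)))
m=comp((a.min(2)>170)&(hsv[:,:,1]<30),(291,192)); print("side top",m.sum(),np.argwhere(m).mean(0)[::-1] if m.any() else a[192,291])
if m.any(): print(tri((300,209.2),np.argwhere(m).mean(0)[::-1]))
E
```

```text
block (array([645.6,  -3.2]), (274.49957275390625, 136.6074981689453), 78.47836303710938) datum (array([640.9,   0.4]), (38.676326751708984, 65.25518798828125), 79.43184661865234) rel xy 5.262530477281418 -2.6504677826146703
datum from handle [643.3   0.8]
block top pred side [np.float64(272.36117826737933), np.float64(207.50389061621934)] datum [np.float64(273.8617460106536), np.float64(206.7851623551481)]
side top 240 [291.4 190.4]
(array([624.8, -75.2,  50.1]), np.float64(3.905156822230311))
```

```bash
sed -i 's/im.min(2)>200)&(hsv\[:,:,1\]<35)/im.min(2)>TH)/; s/^def look/TH=222\ndef look/' m.py
python3 - <<'E'
from m import *
import m
im=r.capture("top"); print(im[203,308],im[209,300],im[209,312],im[195,305],im[225,300])
for t in (218,225,232):
    m.TH=t; look((300,209))
c=np.array([(447,277),(509,293),(492,365),(424,348)])/3.6+(170,120)
print(cv2.minAreaRect(np.array([at("top",p,50)[:2] for p in c]).astype(np.float32)))
E
```

```text
[244 246 247] [245 245 247] [211 234 206] [213 235 206] [220 237 213]
block (array([625.4, -74. ]), (38.98939895629883, 45.57191848754883), 74.70755004882812) datum (array([641.1,   0.6]), (39.13585662841797, 64.92705535888672), 77.82296752929688) rel xy -1.3976456585042207 -76.13236354518467
block (array([624.9, -73.6]), (38.43484878540039, 44.34214401245117), 74.83283233642578) datum (array([641.1,   0.6]), (38.81353759765625, 65.64897918701172), 78.85614013671875) rel xy -1.9848636908685862 -75.93250844815407
block (array([624.7, -73.8]), (37.474159240722656, 43.04768753051758), 75.15599060058594) datum (array([641.2,   0.5]), (38.3957405090332, 64.9456558227539), 78.85668182373047) rel xy -2.242742875515825 -76.03502954206051
((623.4807739257812, -75.02716827392578), (42.084495544433594, 45.123287200927734), 76.75541687011719)
```

Request:
servo_tool:
  plan:
    - {"fingers": 14, "tx": -120, "ty": 278, "tz": 60, "wx": 0, "wy": 0, "wz": 0}
    - {"fingers": 14, "tx": -120, "ty": 278, "tz": 60, "wx": 0, "wy": 0, "wz": 0}
    - {"fingers": 14, "tx": -120, "ty": 278, "tz": 60, "wx": 0, "wy": 0, "wz": 0}
    - {"fingers": 14, "tx": -120, "ty": 278, "tz": 60, "wx": 0, "wy": 0, "wz": 0}
    - {"fingers": 14, "tx": -120, "ty": 278, "tz": 60, "wx": 0, "wy": 0, "wz": 0}
    - {"fingers": 14, "tx": -120, "ty": 278, "tz": 60, "wx": 0, "wy": 0, "wz": 0}
    - {"fingers": 14, "tx": -120, "ty": 278, "tz": 60, "wx": 0, "wy": 0, "wz": 0}
    - {"fingers": 14, "tx": -120, "ty": 278, "tz": 60, "wx": 0, "wy": 0, "wz": 0}
    - {"fingers": 14, "tx": -120, "ty": 278, "tz": 60, "wx": 0, "wy": 0, "wz": 0}
    - {"fingers": 14, "tx": -120, "ty": 278, "tz": 60, "wx": 0, "wy": 0, "wz": 0}

```text
clock: 9.55
ee_pos: [617.2, -116.8, 133.2]
ee_rot: [[0.187, 0.982, 0.001], [0.982, -0.187, -0.0], [0.0, 0.001, -1.0]]
ft_force: [0.3, 0.4, 0.4]
width: 14.1
grasp_force: 0.0
```

Run:
```python
from m import *
o=r.get_obs();print(o["ee_pos"],o["width"],o["clock"]); print(rel((617,-117,28),-10.8))
```

```text
[ 617.2 -116.8  133.2] 14.129343299556213 9.55
(array([ -0.2,  -0.2, 105.2]), array([ 0., -0.,  0.]))
```

Request:
servo_tool:
  plan:
    - {"fingers": 14, "tx": 0, "ty": 0, "tz": 40, "wx": 0, "wy": 0, "wz": 0}
    - {"fingers": 14, "tx": 0, "ty": 0, "tz": 65, "wx": 0, "wy": 0, "wz": 0}
    - {"fingers": 14, "tx": 0, "ty": 0, "tz": 80, "wx": 0, "wy": 0, "wz": 0}
    - {"fingers": 14, "tx": 0, "ty": 0, "tz": 93, "wx": 0, "wy": 0, "wz": 0}
    - {"fingers": 14, "tx": 0, "ty": 0, "tz": 104, "wx": 0, "wy": 0, "wz": 0}
    - {"fingers": 14, "tx": 0, "ty": 0, "tz": 104, "wx": 0, "wy": 0, "wz": 0}

```text
clock: 10.15
ee_pos: [617.1, -117.3, 27.6]
ee_rot: [[0.188, 0.982, -0.001], [0.982, -0.188, 0.0], [0.0, -0.001, -1.0]]
ft_force: [0.3, 0.0, -0.1]
width: 13.9
grasp_force: 0.0
```

Run:
```python
from m import *
o=r.get_obs();print(o["ee_pos"],o["ft_force"])
a=save("side","s4.png")
cv2.imwrite('pics/s4z.png',cv2.resize(a[130:280,190:390,::-1],None,fx=3.5,fy=3.5,interpolation=cv2.INTER_CUBIC))
```

```text
[ 617.1 -117.3   27.6] [ 0.3  0.  -0.1]
```

View pics/s4z.png

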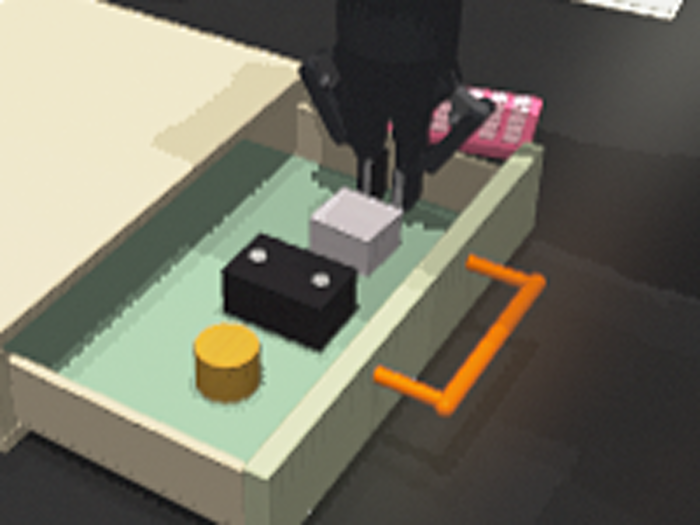

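The fingers, at crop (385,180), stand behind the block at (355,230), with the datum in front of it. Pushing slowly.

Request:
servo_tool:
  plan:
    - {"fingers": 14, "tx": 4, "ty": 0, "tz": 0, "wx": 0, "wy": 0, "wz": 0}
    - {"fingers": 14, "tx": 8, "ty": 0, "tz": 0, "wx": 0, "wy": 0, "wz": 0}
    - {"fingers": 14, "tx": 11, "ty": 0, "tz": 0, "wx": 0, "wy": 0, "wz": 0}
    - {"fingers": 14, "tx": 14, "ty": 0, "tz": 0, "wx": 0, "wy": 0, "wz": 0}
    - {"fingers": 14, "tx": 17, "ty": 0, "tz": 0, "wx": 0, "wy": 0, "wz": 0}
    - {"fingers": 14, "tx": 20, "ty": 0, "tz": 0, "wx": 0, "wy": 0, "wz": 0}
    - {"fingers": 14, "tx": 23, "ty": 0, "tz": 0, "wx": 0, "wy": 0, "wz": 0}
    - {"fingers": 14, "tx": 26, "ty": 0, "tz": 0, "wx": 0, "wy": 0, "wz": 0}
    - {"fingers": 14, "tx": 29, "ty": 0, "tz": 0, "wx": 0, "wy": 0, "wz": 0}
    - {"fingers": 14, "tx": 32, "ty": 0, "tz": 0, "wx": 0, "wy": 0, "wz": 0}
    - {"fingers": 14, "tx": 35, "ty": 0, "tz": 0, "wx": 0, "wy": 0, "wz": 0}
    - {"fingers": 14, "tx": 38, "ty": 0, "tz": 0, "wx": 0, "wy": 0, "wz": 0}
    - {"fingers": 14, "tx": 40, "ty": 0, "tz": 0, "wx": 0, "wy": 0, "wz": 0}

```text
clock: 11.5
ee_pos: [625.4, -78.1, 28.3]
ee_rot: [[0.188, 0.982, -0.0], [0.982, -0.188, 0.0], [0.0, -0.0, -1.0]]
ft_force: [-0.3, -1.8, 1.1]
width: 14.0
grasp_force: 0.6
```

Request:
servo_tool:
  plan:
    - {"fingers": 14, "tx": 1.5, "ty": 0, "tz": 0, "wx": 0, "wy": 0, "wz": 0}
    - {"fingers": 14, "tx": 3, "ty": 0, "tz": 0, "wx": 0, "wy": 0, "wz": 0}
    - {"fingers": 14, "tx": 4, "ty": 0, "tz": 0, "wx": 0, "wy": 0, "wz": 0}
    - {"fingers": 14, "tx": 4, "ty": 0, "tz": 0, "wx": 0, "wy": 0, "wz": 0}

```text
clock: 11.9
ee_pos: [626.1, -74.3, 28.3]
ee_rot: [[0.188, 0.982, -0.0], [0.982, -0.188, 0.0], [0.0, -0.0, -1.0]]
ft_force: [-0.1, 0.4, 0.4]
width: 14.0
grasp_force: 0.0
```

Request:
servo_tool:
  plan:
    - {"fingers": 14, "tx": 1, "ty": 0, "tz": 0, "wx": 0, "wy": 0, "wz": 0}
    - {"fingers": 14, "tx": 2, "ty": 0, "tz": 0, "wx": 0, "wy": 0, "wz": 0}
    - {"fingers": 14, "tx": 3, "ty": 0, "tz": 0, "wx": 0, "wy": 0, "wz": 0}
    - {"fingers": 14, "tx": 3, "ty": 0, "tz": 0, "wx": 0, "wy": 0, "wz": 0}

```text
clock: 12.3
ee_pos: [626.6, -71.3, 28.3]
ee_rot: [[0.188, 0.982, -0.0], [0.982, -0.188, 0.0], [0.0, -0.0, -1.0]]
ft_force: [0.7, 0.6, -0.4]
width: 14.1
grasp_force: 0.0
```

Request:
servo_tool:
  plan:
    - {"fingers": 14, "tx": 1, "ty": 0, "tz": 0, "wx": 0, "wy": 0, "wz": 0}
    - {"fingers": 14, "tx": 2, "ty": 0, "tz": 0, "wx": 0, "wy": 0, "wz": 0}
    - {"fingers": 14, "tx": 2, "ty": 0, "tz": 0, "wx": 0, "wy": 0, "wz": 0}

```text
clock: 12.6
ee_pos: [627.0, -69.5, 28.3]
ee_rot: [[0.188, 0.982, -0.0], [0.982, -0.188, -0.0], [-0.0, -0.0, -1.0]]
ft_force: [-0.9, -2.2, -0.7]
width: 14.4
grasp_force: 0.6
```

Request:
servo_tool:
  plan:
    - {"fingers": 14, "tx": 1, "ty": 0, "tz": 0, "wx": 0, "wy": 0, "wz": 0}
    - {"fingers": 14, "tx": 2, "ty": 0, "tz": 0, "wx": 0, "wy": 0, "wz": 0}
    - {"fingers": 14, "tx": 2, "ty": 0, "tz": 0, "wx": 0, "wy": 0, "wz": 0}

```text
clock: 12.9
ee_pos: [626.8, -69.3, 28.3]
ee_rot: [[0.189, 0.982, -0.001], [0.982, -0.189, -0.003], [-0.003, -0.0, -1.0]]
ft_force: [-4.4, -13.2, 1.7]
width: 13.9
grasp_force: 7.1
```

Run:
```python
from m import *
a=save("side","s5.png"); b=save("top","t5.png")
z=lambda i,y,x:cv2.resize(i[y:y+100,x:x+130,::-1],None,fx=4,fy=4,interpolation=cv2.INTER_CUBIC)[:, :398]
cv2.imwrite('pics/z5.png',np.hstack([z(a,160,225),z(b,150,230)]))
```

```text
(no output)
```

View pics/z5.png

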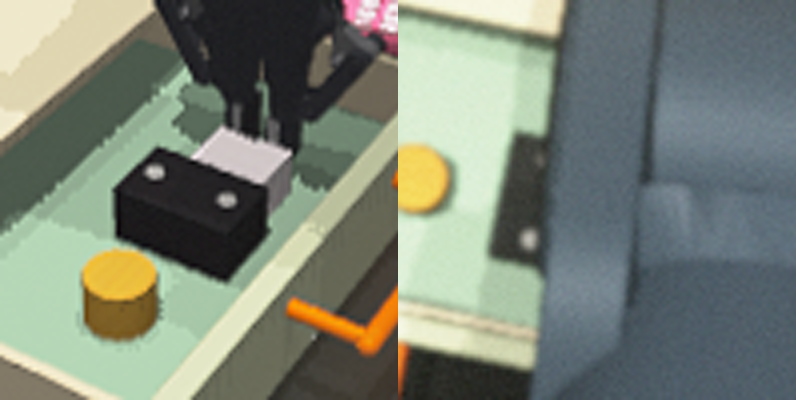

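In the side view the block (240,160) is pressed against the datum with no gap showing, and the arm has stalled at 13 N. I'll press slightly more, then back off straight and lift.

Request:
servo_tool:
  plan:
    - {"fingers": 14, "tx": 1, "ty": 0, "tz": 0, "wx": 0, "wy": 0, "wz": 0}
    - {"fingers": 14, "tx": 1, "ty": 0, "tz": 0, "wx": 0, "wy": 0, "wz": 0}
    - {"fingers": 14, "tx": -2, "ty": 0, "tz": 0, "wx": 0, "wy": 0, "wz": 0}
    - {"fingers": 14, "tx": -8, "ty": 0, "tz": 0, "wx": 0, "wy": 0, "wz": 0}
    - {"fingers": 14, "tx": -18, "ty": 0, "tz": 0, "wx": 0, "wy": 0, "wz": 0}
    - {"fingers": 14, "tx": -20, "ty": 0, "tz": 0, "wx": 0, "wy": 0, "wz": 0}
    - {"fingers": 14, "tx": -20, "ty": 0, "tz": -30, "wx": 0, "wy": 0, "wz": 0}
    - {"fingers": 14, "tx": -20, "ty": 0, "tz": -75, "wx": 0, "wy": 0, "wz": 0}
    - {"fingers": 14, "tx": -20, "ty": 0, "tz": -120, "wx": 0, "wy": 0, "wz": 0}
    - {"fingers": 14, "tx": -20, "ty": -50, "tz": -150, "wx": 0, "wy": 0, "wz": 0}
    - {"fingers": 14, "tx": -20, "ty": -250, "tz": -150, "wx": 0, "wy": 0, "wz": 0}
    - {"fingers": 14, "tx": -20, "ty": -250, "tz": -150, "wx": 0, "wy": 0, "wz": 0}
    - {"fingers": 14, "tx": -20, "ty": -250, "tz": -150, "wx": 0, "wy": 0, "wz": 0}
    - {"fingers": 14, "tx": -20, "ty": -250, "tz": -150, "wx": 0, "wy": 0, "wz": 0}
    - {"fingers": 14, "tx": -20, "ty": -250, "tz": -150, "wx": 0, "wy": 0, "wz": 0}
    - {"fingers": 14, "tx": -20, "ty": -250, "tz": -150, "wx": 0, "wy": 0, "wz": 0}

```text
clock: 14.6
ee_pos: [377.5, -40.1, 178.9]
ee_rot: [[0.188, 0.982, 0.002], [0.982, -0.188, -0.0], [0.0, 0.002, -1.0]]
ft_force: [0.7, -0.3, -0.2]
width: 13.8
grasp_force: 0.0
```

Run:
```python
from m import *
o=r.get_obs();print(o["ee_pos"],o["ft_force"],o["clock"])
b=save("top","t6.png")
look((285,205))
print(r.search_frame("setting_block","top")[:1])
cv2.imwrite('pics/t6z.png',cv2.resize(b[120:280,170:390,::-1],None,fx=3.6,fy=3.6,interpolation=cv2.INTER_CUBIC))
```

```text
[377.5 -40.1 178.9] [ 0.7 -0.3 -0.2] 14.6
block (array([630., -40.]), (37.48922348022461, 45.19805908203125), 78.02334594726562) datum (array([641.2,   0.8]), (38.684600830078125, 64.84443664550781), 79.43387603759766) rel xy -3.313390030569055 -42.14060108104717
[{'pixel': [285.0, 206.4], 'conf': 0.93}]
```

View pics/t6z.png

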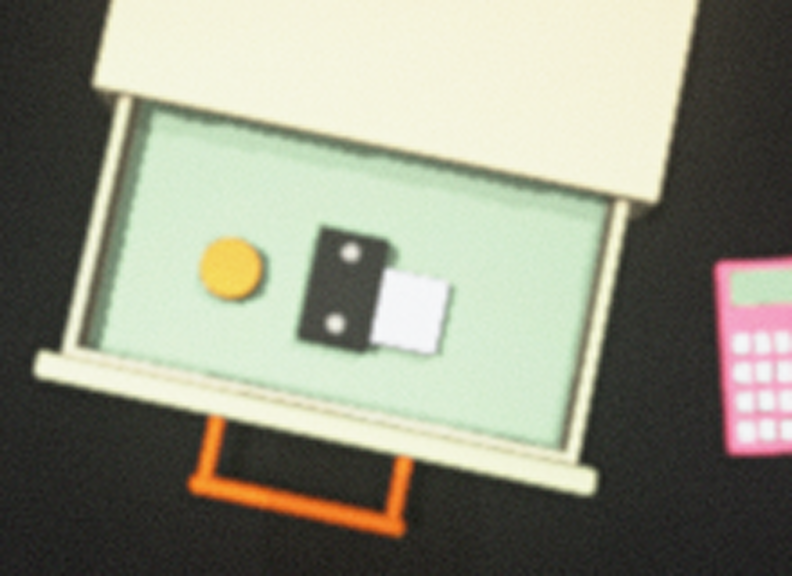

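The block (412,310) sits flush on the datum's right face. It measures 42.1 mm off in y and -3 mm in x, with its angle matching the datum's. The drawer is still fully out and nothing else has moved. Handing in.

```bash
python3 -c "
from rig import r
print(r.sign_off())"
```

```text
the job is handed in; nothing more can be done
None
```

The drawer is out at its stop and the setting block measured flush against the datum block's right (-y) face; the job is handed in at about 15 s of 42 s, but sign-off returned no verdict.

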